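# Set a plaster cast under the bench magnifier

## Robot

A 6-joint arm with a two-finger parallel gripper is mounted at the origin on the work surface. World frame = base frame: x ahead of the robot, y to its left, z up, the work surface at z = 0. Lengths are in m, angles in degrees, forces in N, time in s.
With the tool pointing down it reaches from about 0.4 to 0.825 m from the base axis. Payload 7 kg.
Tool frame: the origin (TCP) lies midway between the tips of the shut fingers; the grasp point (between the pads) lies 19 mm behind it; z points along the fingers, y is the direction in which the jaws open and shut (so a half turn about z gives the same grasp; the last joint's range is limited). The gripper opens to 88 mm and grips with 3 to 60 N. Pads are 19 mm wide; open, the fingers measure 130 mm over their backs; the gripper's body (78 mm by 193 mm) begins 47 mm behind the grasp point.
Start: joints at [-57.29, 20.546, 0.682, 0, -70.136, -16.507], TCP at [0.188, -0.648, 0.227] pointing down, gripper open.
Joint ranges: [-176.03, 176.03], [-82.01, 121.73], [-58.28, 71.71], [-173.87, 95.51], [-174.79, -0.11], [-173.66, 173.66]. Speed limits (degrees/s): [136.94, 136.94, 172.46, 180, 180, 180].

## Interface

Orientations are given as [roll, pitch, yaw] about the fixed x, y, z axes, in that order (R = Rz(yaw) Ry(pitch) Rx(roll)).
In Python, from plant import r gives the robot as it stands. The module is installed in compiled form; this text tells all that it offers.
- The arm moves only by the tool send_rows, never from a script. Its argument "motion" is a list of rows, each an object with "travel": the shift along the tool's x, y, z in m, a list of three; "spin": the turn about the tool's z in degrees. In form: [{"travel": [tx, ty, tz], "spin": spin}, ...]. A call has 1 to 5 rows; each row shifts and turns the pose as measured when the row begins, along the tool's axes as they then stand; what a row does not reach is not made up. A row lasts 1/12 s, in which the tool goes at most 41.7 mm and 7.16 degrees, less where a joint would pass 70% of its speed; a pose out of reach is approached as far as the arm can. A call is refused whole if a number of a shift passes 0.0417 or a number of a turn 7.16, either way. A call with a gripper value outside its range is refused whole. "gripper" is the gripper command: -1 is shut, 1 is fully open, values between are in proportion, set as the call begins (left out, the last holds). The fingers move at their own pace and stop on an object; "squeeze" is the grip in N (left out, the last holds). Time passes only in rows, so rows that do not move let the fingers close. It gives the time, the measured TCP pose, the force and the opening at its end, in the units of the state.
- r.get_state(): the state, without advancing time (a new reading comes with each control period).
- r.capture(name): name is "scene" or "top" or "wrist"; returns (picture, depth): 420x560x3 uint8, blue, green, red; 420x560 float32, m along the optical axis (not along the pixel's ray), 0 where there is no reading.
- r.get_calibration(name): a dict with "fov_y" (degrees; the focal length in pixels is half the picture's height over the tangent of half this angle, whatever the lens; pixels are square), "cx", "cy" (the principal point, pixels), "k1" (the pictures are not rectified: a ray, as slopes to the right and down, at radius r is drawn at 1 + k1 r^2 times it, then the intrinsics apply), "origin" and "orientation" of the camera in the world. Camera axes: x right, y down, z forward; pixel columns grow to the right and rows downward; lengths in m; the calibration is good to about 2 mm. A picture is of the moment at which its call begins: read the wrist's pose just before it. get_calibration takes no time and is no camera call; for the wrist camera it gives the pose at the moment of the call.
- r.close_job(): hands the job in, once; it reports no verdict.
Trained networks look in the newest picture that a camera, given by its name, has taken for a name from the list of things; names that differ only in an ending like _2 or _b are one class to them, and where a whole thing is asked for, a point or a joint stands for the part that bears it (a point fixed in the world has none). Each returns a list of dicts, best first, with "conf" (0 to 1); they miss things now and then, are a little off and sometimes report something else, mostly with a low value. They report only what shows in the picture. A call takes as long as a camera call.
- r.boxes_of(camera, target): "at" ([x, y, z] in m, in the coordinates of the camera as it stood for that picture, good to about 4 mm: the middle of the surface that is visible of it).
- r.pinpoint(camera, target): "at" ([x, y, z] in m, in the coordinates of the camera as it stood for that picture, good to about 4 mm: a listed point, or the origin of a listed thing).
The state is a dict: "time_s": time; "joints": joint angles; "qd": joint speeds; "joint_torque": joint torques, N m; "tcp_pos": TCP position; "eef_rot": TCP orientation; "contact_force": force on the tool from outside, world axes, zero at the start; "moment": the same for the moment, N m; "gripper_width": finger opening in m.
Only numpy, scipy, OpenCV 4.12 (cv2) and the standard library are available. Lean on these libraries where they do the work, as an engineer would, in place of code of your own. Each camera call takes 0.05 s, during which the arm holds its last target. There are 200 camera calls.

## Task

Put the full-arch plaster dental cast (the D-shaped one with the horseshoe of teeth) upright on the middle of the rubber pad of the inspection stand, then swivel the magnifier by its knob until the lens is centred above the pad, and let go. The plaster is brittle: grip it with no more than about 10 N, set it down softly, and keep it upright all the way. Leave the other things on the bench where they are.

Things in the scene. Friction and masses are not known exactly. Their poses are not given: they have to be found in the camera images.
- cast: Full-arch plaster cast, cream, 66 (x) by 56 (y) by 40 mm high, 0.11 to 0.2 kg. D-shaped base 24 mm high: flat parallel sides at y = +-28 mm from x = -5 to +33, square back end x = +33, rounded front end x = -33; a horseshoe of teeth on top, 24 to 40 mm up. Origin: centre of its underside; z up. Grip it lightly across the flat sides near x = +5 mm, low on the base
- stand: Inspection stand, fixed: grey foot plate 265 x 115 mm, 10 mm thick, with an upright steel post (18 mm thick, in all 188 mm high) at the far end and a black rubber pad at the near end. Origin: foot of the post axis at bench height; the pad lies toward its -x, z up
- pad (a point): Centre of the top face of the rubber pad, 90 x 90 mm, 14 mm above the bench, 180 mm from the post axis; z up
- head (a joint): Swivel of the magnifier head about the vertical post, rad: 0 = lens exactly above the pad; positive = turned away clockwise seen from above; travel -0.5 to 1.8; it is a stiff joint that stays where it is left. Starts turned well away, at 1.1 or more
- lens (a point): Centre of the magnifier lens, 195 mm above the bench, 180 mm from the post axis. The head is a black ring of 62 mm outer radius, 28 mm thick (181 to 209 mm above the bench) on a flat arm from the post
- knob (a point): The magnifier's grip knob: upright grey cylinder, 22 mm thick, standing on the ring's outer end, 252 mm from the post axis on the line from the post through the lens; this point is on its axis 231 mm above the bench; the knob is free from 201 to 251 mm. Can be pinched from above
- half_cast: Bystander: narrow plaster cast, 60 x 30 x 40 mm, with one straight row of teeth. Origin under its centre
- jar: Bystander: clear jar with white cap, 52 mm thick, 55 mm high. Origin under its centre
- bowl: Bystander: white ceramic bowl, 104 mm wide, 45 mm high. Origin under its centre
- dropper: Bystander: slim white bottle, 36 mm thick, 85 mm high. Origin under its centre
- jar2: Bystander: clear jar with white cap, 48 mm thick, 45 mm high. Origin under its centre
- jar3: Bystander: clear jar like jar2. Origin under its centre
- brush: Bystander: brush with a wooden handle, 170 mm long, lying on the bench. Origin under its centre

How it is judged:
By the outcome, as a careful person would: the job done as asked, in the order asked, and still so for the second after the job is handed in, with the robot touching nothing.
It also fails if it takes over 72 s, if anything falls off the work surface, if the arm or the gripper's body presses on something with over 40 N, if the wrist force passes 120 N, or if a joint passes its speed limit or range.

## Working session

There is one attempt and no reset: what is moved stays moved. The work goes in short steps, Python scripts to look and compute and a tool call to move; the robot and the scene stay as the last step left them, time stands still between calls to the robot, and variables do not carry over. Pictures are saved under pics/ and viewed, about 8 in all and at most 12, crops included, and the job is handed in when it is done.

Besides the shell and the picture viewer there is one more tool, called after "Request:" as name([rows], argument=value, ...), one row to a line, values as JSON. send_rows: Moves the arm, as the interface text tells. Its arguments: {"type":"object","properties":{"motion":{"type":"array"},"gripper":{"type":"number"},"squeeze":{"type":"number"}},"required":["motion"]}

```bash
mkdir -p pics
cat > h.py <<'E'
import numpy as np, cv2
from scipy.spatial.transform import Rotation as R
from plant import r
def pose(cal):
    o=np.array(cal["orientation"],float)
    M=o if o.shape==(3,3) else R.from_euler('xyz',o,degrees=True).as_matrix()
    return M,np.array(cal["origin"])
def w(cal,p):
    M,o=pose(cal); return M@np.array(p)+o
def cloud(cal,d):
    f=d.shape[0]/2/np.tan(np.radians(cal["fov_y"])/2)
    v,u=np.mgrid[:d.shape[0],:d.shape[1]]
    K=np.array([[f,0,cal["cx"]],[0,f,cal["cy"]],[0,0,1]])
    n=cv2.undistortPoints(np.stack([u,v],-1).reshape(-1,1,2).astype(np.float64),K,np.array([cal["k1"],0,0,0,0.])).reshape(*d.shape,2)
    c=np.dstack([n[...,0]*d,n[...,1]*d,d]); M,o=pose(cal)
    P=c@M.T+o; P[d==0]=np.nan
    return P
E
python3 - <<'E'
from h import *
print(r.get_state())
for c in ("scene","top"):
    im,d=r.capture(c); cal=r.get_calibration(c); print(c,cal)
    cv2.imwrite(f"pics/{c}0.png",im); np.savez(f"{c}0.npz",d=d,im=im)
    for t in ("cast","stand","pad","lens","knob","half_cast","jar","bowl","dropper","jar2","brush"):
        print(t,[(np.round(w(cal,q["at"]),3).tolist(),round(q["conf"],2)) for q in r.pinpoint(c,t)[:3]])
E
```

```text
{'time_s': 0.0, 'joints': array([-5.72904056e+01,  2.05920099e+01,  6.34032268e-01, -2.03896363e-02,
       -7.01370319e+01, -1.65063670e+01]), 'qd': array([ 0.06786796,  0.07507715, -0.1114085 , -0.05540569,  0.05618334,
       -0.11043309]), 'joint_torque': array([-2.40064801e-03, -5.82717848e+01,  2.93063021e+01,  6.99699238e+00,
        7.01095909e-03, -1.50698093e-04]), 'tcp_pos': array([ 0.18818493, -0.64772065,  0.22561733]), 'eef_rot': array([ 1.79903460e+02, -8.61932655e-03, -1.63803709e+02]), 'contact_force': array([-0.51487941, -0.48993719,  0.47063485]), 'moment': array([-0.09331141,  0.00865777, -0.00145811]), 'gripper_width': 0.08754357083893012}
scene {'fov_y': 49.908214662267156, 'cx': 282.1154594708711, 'cy': 211.8784451379931, 'k1': -0.018604059469613823, 'origin': array([0.9120841 , 0.44782276, 1.05619722]), 'orientation': array([-148.15135296,    0.35855765,  141.34458818])}
cast [([0.58, -0.301, 0.001], 0.92)]
stand [([0.694, 0.009, -0.0], 0.64)]
pad [([0.585, -0.128, 0.011], 0.79)]
lens [([0.525, 0.077, 0.201], 0.82)]
knob [([0.454, 0.099, 0.231], 0.9), ([0.579,
[... 501 characters left out ...]
251563924403, 'origin': array([0.40985684, 0.01578075, 1.09838916]), 'orientation': array([-171.20193104,    0.84625692,  -90.84306198])}
cast [([0.57, -0.297, -0.002], 0.61)]
stand [([0.694, 0.013, 0.005], 0.77)]
pad [([0.589, -0.132, 0.011], 0.92)]
lens [([0.523, 0.075, 0.193], 0.57), ([0.512, 0.419, -0.0], 0.5)]
knob [([0.454, 0.103, 0.231], 0.88), ([0.394, 0.154, 0.001], 0.49), ([0.571, -0.3, -0.001], 0.29)]
half_cast [([0.445, -0.369, 0.002], 0.7)]
jar [([0.439, -0.191, -0.0], 0.88), ([0.509, 0.422, -0.0], 0.57)]
bowl [([0.4, 0.153, -0.001], 0.77)]
dropper [([0.525, 0.288, 0.0], 0.63)]
jar2 [([0.439, -0.191, -0.0], 0.88), ([0.509, 0.422, -0.0], 0.57)]
brush [([0.4, 0.37, -0.001], 0.73)]
```

Run:
```python
from h import *
pts=[]
for c in ("scene","top"):
    z=np.load(c+"0.npz"); P=cloud(r.get_calibration(c),z["d"])
    Q=P.reshape(-1,3); 
    def sel(cx,cy,rad,z0,z1): return Q[(np.hypot(Q[:,0]-cx,Q[:,1]-cy)<rad)&(Q[:,2]>z0)&(Q[:,2]<z1)]
    print(c,"bench",np.nanmedian(Q[(np.abs(Q[:,2])<.006),2]))
    A=sel(.575,-.3,.06,.012,.05)
    (a,b,an)=cv2.minAreaRect((A[:,:2]*1000).astype(np.float32)); print("cast",len(A),a,b,an,A[:,2].max())
    B=sel(.575,-.3,.06,.018,.027); print("base top rect",cv2.minAreaRect((B[:,:2]*1000).astype(np.float32)))
    T=sel(.575,-.3,.06,.034,.05); print("teeth mean",T.mean(0))
    F=sel(.587,-.13,.09,.011,.018); print("pad",len(F),cv2.minAreaRect((F[:,:2]*1000).astype(np.float32)))
    k=sel(.454,.1,.03,.246,.26); print("knobtop",len(k),k.mean(0) if len(k) else 0)
    p=sel(.694,.012,.04,.18,.2); print("posttop",len(p),p.mean(0) if len(p) else 0)
    L=sel(.524,.076,.08,.203,.215); print("ring",len(L),cv2.minEnclosingCircle((L[:,:2]*1000).astype(np.float32)) if len(L) else 0)
a=cv2.imread("pics/top0.png"); b=cv2.imread("pics/scene0.png")
cv2.imwrite("pics/both.png",np.hstack([cv2.resize(a,(400,300)),cv2.resize(b,(400,300))]))
i=np.load("top0.npz")["im"]
```

```text
scene bench 0.0002793193551011708
cast 433 (577.5038452148438, -293.876220703125) (57.854862213134766, 65.08950805664062) 82.53789520263672 0.045682390628116964
base top rect ((577.144287109375, -293.6614685058594), (57.040748596191406, 63.77507781982422), 84.78142547607422)
teeth mean [ 0.57557291 -0.29368334  0.03924777]
pad 1011 ((596.4820556640625, -113.80192565917969), (136.10223388671875, 113.6587142944336), 52.363101959228516)
knobtop 72 [0.45690739 0.10025832 0.25082751]
posttop 80 [0.69404485 0.02877397 0.19176772]
ring 981 ((525.3290405273438, 79.20370483398438), 78.12000274658203)
top bench -0.0004901598853176425
cast 511 (574.8816528320312, -294.9390563964844) (56.00739288330078, 65.95237731933594) 83.4848403930664 0.043199278543749386
base top rect ((575.4447021484375, -290.6264343261719), (47.10337829589844, 66.54389190673828), 87.68787384033203)
teeth mean [ 0.57439158 -0.29517209  0.03829271]
pad 1163 ((596.7245483398438, -113.18193817138672), (137.95465087890625, 113.89369201660156), 51.88819885253906)
knobtop 83 [0.45515179 0.09831245 0.24995635]
posttop 44 [0.67062683 0.01530354 0.19657557]
ring 1011 ((520.9572143554688, 64.68718719482422), 77.73756408691406)
```

View pics/top0.png

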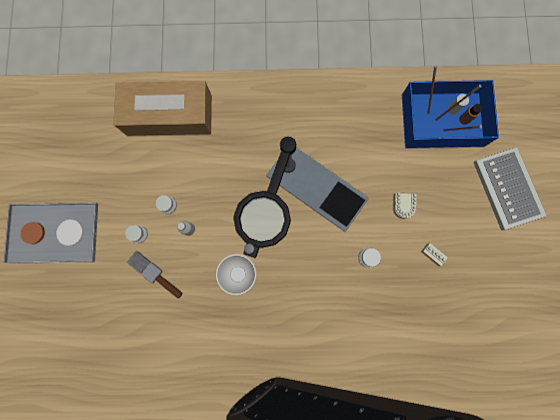

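View pics/scene0.png

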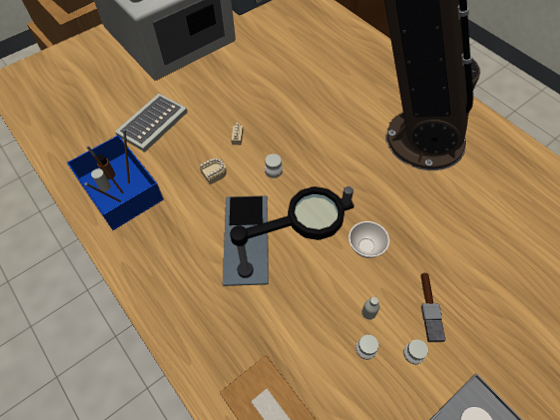

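The cast sits at top-view pixel (405,205), with its square back towards +x and a yaw of about -6.5°. The pad is at (343,204), the ring at (262,218) and the knob at (250,249). I'll approach above the cast.

Request:
send_rows([
  {"travel": [0,0,0],"spin": 5.7},
  {"travel": [0,0,0],"spin": 5.7},
  {"travel": [0,0,0],"spin": 5.7},
  {"travel": [0,0,0],"spin": 5.7},
  {"travel": [-0.02,0.02,0],"spin": 0},
], gripper=1, squeeze=8)

```text
time_s: 1.62
tcp_pos: [0.2083, -0.6324, 0.2261]
eef_rot: [-180.0, -0.1, 172.1]
contact_force: [0.6, 0.6, 0.5]
gripper_width: 0.0874
```

Request:
send_rows([
  {"travel": [-0.025,0.0288,0],"spin": 0},
  {"travel": [-0.025,0.0288,0],"spin": 0},
  {"travel": [-0.025,0.0288,0],"spin": 0},
  {"travel": [-0.025,0.0288,0],"spin": 0},
  {"travel": [-0.025,0.0288,0],"spin": 0},
])

```text
time_s: 2.03
tcp_pos: [0.3539, -0.5049, 0.2251]
eef_rot: [-180.0, -0.1, 171.6]
contact_force: [0.3, -1.1, 0.7]
gripper_width: 0.088
```

Request:
send_rows([
  {"travel": [-0.025,0.0288,0],"spin": 0},
  {"travel": [-0.025,0.0288,0],"spin": 0},
  {"travel": [-0.025,0.0288,0],"spin": 0},
  {"travel": [-0.025,0.0288,0],"spin": 0},
  {"travel": [-0.025,0.0288,0],"spin": 0},
])

```text
time_s: 2.45
tcp_pos: [0.5049, -0.3734, 0.2264]
eef_rot: [-179.9, 0.0, 171.6]
contact_force: [0.6, -0.9, 0.3]
gripper_width: 0.0878
```

```bash
cat > m.py <<'E'
from h import *
def look(t,name):
    s=r.get_state(); print(s["time_s"],s["tcp_pos"],s["eef_rot"],s["contact_force"],s["gripper_width"])
    cal=r.get_calibration("wrist"); im,d=r.capture("wrist"); cv2.imwrite(f"pics/{name}.png",im)
    for q in t: print(q,[(np.round(w(cal,x["at"]),4).tolist(),round(x["conf"],2)) for x in r.pinpoint("wrist",q)[:2]])
    return s,cal,im,cloud(cal,d).reshape(-1,3)
def sel(Q,cx,cy,rad,z0,z1): return Q[(np.hypot(Q[:,0]-cx,Q[:,1]-cy)<rad)&(Q[:,2]>z0)&(Q[:,2]<z1)]
def tool(s,dw):
    return R.from_euler('xyz',s["eef_rot"],degrees=True).as_matrix().T@np.array(dw)
E
python3 - <<'E'
from m import *
s,cal,im,Q=look(["cast","pad"],"w1")
A=sel(Q,.576,-.295,.05,.006,.05); print("cast",len(A),cv2.minAreaRect((A[:,:2]*1000).astype(np.float32)))
A=sel(Q,.576,-.295,.05,.018,.028); print("base",len(A),cv2.minAreaRect((A[:,:2]*1000).astype(np.float32)))
print(cal["origin"],cal["orientation"])
E
```

```text
2.45 [ 0.50485059 -0.37344588  0.22644968] [-1.79922158e+02  4.37195476e-02  1.71561921e+02] [ 0.55101457 -0.93576588  0.27381388] 0.08782693703483596
cast [([0.5747, -0.2927, -0.0], 0.61)]
pad [([0.5875, -0.126, 0.012], 0.97)]
cast 2997 ((576.859130859375, -295.01678466796875), (55.71232223510742, 65.65772247314453), 85.20808410644531)
base 1409 ((576.9183959960938, -295.4732971191406), (54.645896911621094, 65.6446304321289), 83.80780029296875)
[ 0.4343442  -0.36208882  0.38473232] [1.64401870e+02 1.02457108e-01 8.15445970e+01]
```

View pics/w1.png

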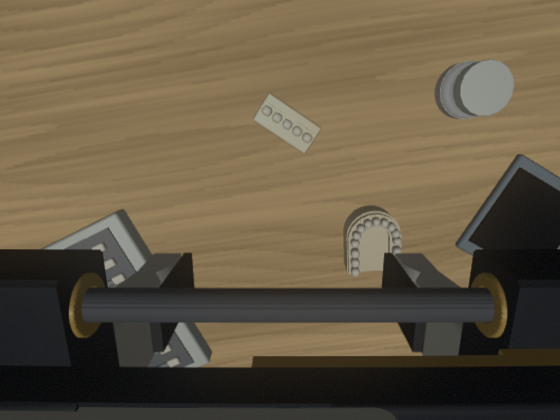

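The cast is at pixel (375,242), rounded front towards -x and square back towards +x. It is centred at about (0.577, -0.295) with yaw about -5.5°.

Request:
send_rows([
  {"travel": [0,0,0],"spin": -2.9},
  {"travel": [-0.023,0.0283,0.01],"spin": 0},
  {"travel": [-0.023,0.0283,0.02],"spin": 0},
  {"travel": [-0.023,0.0283,0.02],"spin": 0},
  {"travel": [0,0,0.03],"spin": 0},
])

```text
time_s: 3.02
tcp_pos: [0.5862, -0.298, 0.1524]
eef_rot: [-179.7, 0.8, 174.6]
contact_force: [0.6, -2.0, 0.1]
gripper_width: 0.0878
```

Request:
send_rows([
  {"travel": [0,0,0.02],"spin": 0},
  {"travel": [0,0,0.01],"spin": 0},
  {"travel": [0,0,0],"spin": 0},
])

```text
time_s: 3.27
tcp_pos: [0.5831, -0.2974, 0.1149]
eef_rot: [-179.8, 0.3, 174.6]
contact_force: [0.1, 0.6, 0.2]
gripper_width: 0.0879
```

Run:
```python
from m import *
s,cal,im,Q=look(["cast"],"w2")
A=sel(Q,.576,-.295,.05,.006,.05); print("cast",len(A),cv2.minAreaRect((A[:,:2]*1000).astype(np.float32)))
print(tool(s,np.array([.582,-.2955,.105])-s["tcp_pos"]))
```

```text
3.2667 [ 0.58314765 -0.29735196  0.11486912] [-179.77490838    0.30317526  174.568903  ] [0.07209637 0.60284352 0.15108425] 0.08785936553720426
cast [([0.5728, -0.2973, -0.0002], 0.64), ([0.4453, -0.3702, 0.0008], 0.41)]
cast 6921 ((577.2410278320312, -294.5203857421875), (55.93073272705078, 66.03955841064453), 84.90283203125)
[0.00136999 0.00177375 0.00985512]
```

View pics/w2.png

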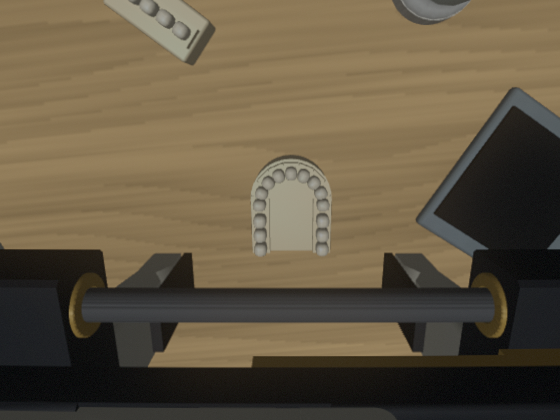

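The cast spans columns 252–331 and lines up with the jaws. I'll descend.

Request:
send_rows([
  {"travel": [0.001,0.0022,0.03],"spin": 0},
  {"travel": [0,0,0.03],"spin": 0},
  {"travel": [0,0,0.02],"spin": 0},
  {"travel": [0,0,0.01],"spin": 0},
  {"travel": [0,0,0],"spin": 0},
])

```text
time_s: 3.78
tcp_pos: [0.59, -0.3024, 0.0363]
eef_rot: [-179.5, 1.5, 174.4]
contact_force: [-0.8, 0.0, -0.2]
gripper_width: 0.0878
```

Request:
send_rows([
  {"travel": [0.0087,0.0062,0],"spin": 0},
  {"travel": [0,0,0],"spin": 0},
  {"travel": [0,0,0],"spin": 0},
])

```text
time_s: 4.03
tcp_pos: [0.5839, -0.2976, 0.0408]
eef_rot: [-179.4, 1.8, 174.4]
contact_force: [0.7, -0.1, 0.5]
gripper_width: 0.0875
```

Request:
send_rows([
  {"travel": [0.002,0.0025,0.007],"spin": 0},
  {"travel": [0,0,0.007],"spin": 0},
  {"travel": [0,0,0.007],"spin": 0},
  {"travel": [0,0,0.004],"spin": 0},
  {"travel": [0,0,0.001],"spin": 0},
])

```text
time_s: 4.45
tcp_pos: [0.5865, -0.2966, 0.0172]
eef_rot: [-179.3, 2.3, 174.4]
contact_force: [-0.6, 0.2, 1.1]
gripper_width: 0.0878
```

Request:
send_rows([
  {"travel": [0.005,0.0015,0.004],"spin": 0},
  {"travel": [0,0,0.004],"spin": 0},
  {"travel": [0,0,0.003],"spin": 0},
  {"travel": [0,0,0],"spin": 0},
])

```text
time_s: 4.78
tcp_pos: [0.5809, -0.2945, 0.0034]
eef_rot: [-179.3, 2.1, 174.4]
contact_force: [-0.5, 1.1, 0.2]
gripper_width: 0.0877
```

Request:
send_rows([
  {"travel": [0,0,-0.002],"spin": 0},
  {"travel": [0,0,0],"spin": 0},
  {"travel": [0,0,0],"spin": 0},
  {"travel": [0,0,0],"spin": 0},
  {"travel": [0,0,0],"spin": 0},
], gripper=0.37, squeeze=8)

```text
time_s: 5.2
tcp_pos: [0.5813, -0.2946, 0.0059]
eef_rot: [-179.3, 2.1, 174.4]
contact_force: [0.5, 0.1, -0.5]
gripper_width: 0.0622
```

Request:
send_rows([
  {"travel": [0,0,0],"spin": 0},
  {"travel": [0,0,0],"spin": 0},
  {"travel": [0,0,0],"spin": 0},
  {"travel": [0,0,0],"spin": 0},
  {"travel": [0,0,0],"spin": 0},
], gripper=-1, squeeze=8)

```text
time_s: 5.62
tcp_pos: [0.5814, -0.2946, 0.0062]
eef_rot: [-179.3, 2.2, 174.4]
contact_force: [-0.7, -0.7, -0.2]
gripper_width: 0.0558
```

Gripped at 55.8 mm. I'll lift gently.

Request:
send_rows([
  {"travel": [0,0,-0.003],"spin": 0},
  {"travel": [0,0,-0.006],"spin": 0},
  {"travel": [0,0,-0.01],"spin": 0},
  {"travel": [0,0,-0.012],"spin": 0},
  {"travel": [0,0,-0.012],"spin": 0},
])

```text
time_s: 6.03
tcp_pos: [0.5773, -0.2933, 0.0491]
eef_rot: [-179.4, 1.8, 174.3]
contact_force: [0.3, 0.1, -1.3]
gripper_width: 0.0562
```

Request:
send_rows([
  {"travel": [0,0,-0.012],"spin": 0},
  {"travel": [0,0,-0.012],"spin": 0},
  {"travel": [0,0,-0.008],"spin": 0},
  {"travel": [0,0,-0.003],"spin": 0},
  {"travel": [0,0,0],"spin": 0},
])

```text
time_s: 6.45
tcp_pos: [0.5778, -0.2932, 0.093]
eef_rot: [-179.3, 2.2, 174.4]
contact_force: [-0.9, -0.1, -2.0]
gripper_width: 0.0558
```

Run:
```python
from m import *
s,cal,im,Q=look(["cast","pad"],"w3")
r.capture("top");c2=r.get_calibration("top")
print([(np.round(w(c2,x["at"]),4).tolist(),round(x["conf"],2)) for x in r.pinpoint("top","pad")[:2]])
# pad edges from dark pixels in the top/wrist images on the z=.014 plane
for c in ("top","scene"):
    z=np.load(c+"0.npz"); P=cloud(r.get_calibration(c),z["d"]); im=z["im"]
    m=(im.max(2)<45)&(np.abs(P[...,2]-.014)<.008)&(np.hypot(P[...,0]-.587,P[...,1]+.13)<.08)
    print(c,m.sum(),cv2.minAreaRect((P[m][:,:2]*1000).astype(np.float32)),P[m].mean(0))
```

```text
6.45 [ 0.57780384 -0.29319237  0.09300851] [-179.30676121    2.20085219  174.37187284] [-0.88811589 -0.0568935  -1.95434997] 0.05575322077032941
cast [([0.5716, -0.2959, 0.0829], 0.79)]
pad []
[]
top 1035 ((585.0574340820312, -130.86248779296875), (87.43566131591797, 88.08137512207031), 53.42288589477539) [ 0.58481656 -0.13056129  0.01346835]
scene 879 ((586.0219116210938, -129.13211059570312), (91.54029846191406, 88.74674224853516), 52.728641510009766) [ 0.58775941 -0.12791445  0.01449832]
```

View pics/w3.png

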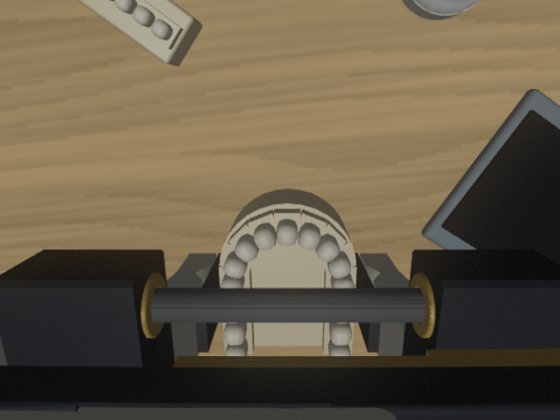

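The cast is held straight between the jaws (columns 220–355), and the pad is to the right. Next I'll carry it over.

Request:
send_rows([
  {"travel": [0,0.008,0],"spin": 0},
  {"travel": [0,0.016,0],"spin": 0},
  {"travel": [0.001,0.02,0],"spin": 0},
  {"travel": [0.001,0.02,0],"spin": 0},
  {"travel": [0.001,0.02,0],"spin": 0},
])

```text
time_s: 7.12
tcp_pos: [0.5801, -0.208, 0.0855]
eef_rot: [-179.3, 1.7, 174.0]
contact_force: [1.4, 0.8, -0.9]
gripper_width: 0.0562
```

Request:
send_rows([
  {"travel": [0,0.02,0],"spin": 0},
  {"travel": [0,0.018,0],"spin": 0},
  {"travel": [0,0.012,0],"spin": 0},
  {"travel": [0,0.006,0],"spin": 0},
  {"travel": [0,0,0],"spin": 0},
])

```text
time_s: 7.53
tcp_pos: [0.5848, -0.1443, 0.0822]
eef_rot: [-179.3, 1.4, 174.2]
contact_force: [-0.5, -0.6, -1.6]
gripper_width: 0.0561
```

Request:
send_rows([
  {"travel": [-0.001,0.007,0.006],"spin": 0},
  {"travel": [-0.001,0.006,0.008],"spin": 0},
  {"travel": [0,0.002,0.01],"spin": 0},
  {"travel": [0,0,0.008],"spin": 0},
  {"travel": [0,0,0.004],"spin": 0},
])

```text
time_s: 7.95
tcp_pos: [0.5898, -0.1303, 0.0428]
eef_rot: [-179.3, 1.4, 174.1]
contact_force: [-0.5, -0.6, -0.9]
gripper_width: 0.056
```

Request:
send_rows([
  {"travel": [0,0,0],"spin": 0},
  {"travel": [0,0,0],"spin": 0},
])

```text
time_s: 8.12
tcp_pos: [0.5883, -0.1311, 0.0401]
eef_rot: [-179.3, 1.2, 174.1]
contact_force: [-0.4, 0.5, -0.6]
gripper_width: 0.0562
```

Run:
```python
from m import *
s,cal,im,Q=look(["cast","pad"],"w4")
A=sel(Q,.585,-.13,.05,.035,.1); print(len(A),cv2.minAreaRect((A[:,:2]*1000).astype(np.float32)) if len(A) else 0)
```

```text
8.1167 [ 0.58828038 -0.13114548  0.04011467] [-179.27771804    1.21592515  174.06416187] [-0.36302506  0.51495529 -0.63642545] 0.05615757715745655
cast [([0.583, -0.1339, 0.0348], 0.88)]
pad []
19398 ((587.88427734375, -133.3334197998047), (81.0385513305664, 73.97962188720703), 48.28937530517578)
```

View pics/w4.png

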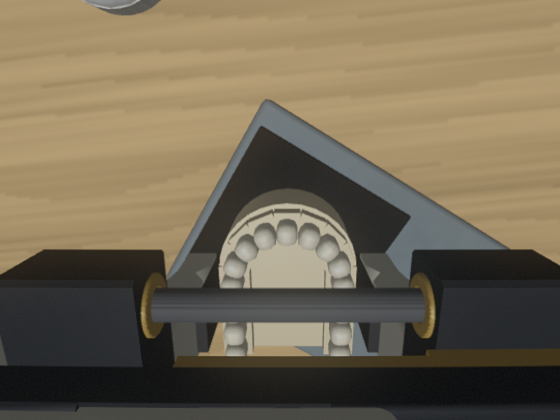

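The cast is over the pad. Pad corners show at pixels (262,127) and (410,215), so I'll use them to refine the pad centre.

Run:
```python
from m import *
cal=r.get_calibration("wrist"); M,o=pose(cal)
f=210/np.tan(np.radians(cal["fov_y"])/2)
K=np.array([[f,0,cal["cx"]],[0,f,cal["cy"]],[0,0,1]])
c=[]
for p in ((262,127),(410,215)):
    n=cv2.undistortPoints(np.array([[p]],float),K,np.array([cal["k1"],0,0,0.]))[0,0]
    d=M@np.array([n[0],n[1],1]); c.append((o+d*(.014-o[2])/d[2])[:2])
a,b=c; e=(b-a); L=np.linalg.norm(e); e/=L; nrm=np.array([-e[1],e[0]])
if nrm@(np.array([.586,-.13])-a)<0: nrm=-nrm
print(a,b,L,np.degrees(np.arctan2(e[1],e[0])),"centre",(a+b)/2+.045*nrm)
```

```text
[ 0.52515097 -0.13664901] [ 0.57711828 -0.06592269] 0.08776567370392128 53.69281389162649 centre [ 0.58739806 -0.127931  ]
```

Request:
send_rows([
  {"travel": [-0.002,0.0023,0.004],"spin": 0},
  {"travel": [0,0,0.004],"spin": 0},
  {"travel": [0,0,0.003],"spin": 0},
  {"travel": [0,0,0.001],"spin": 0},
  {"travel": [0,0,0],"spin": 0},
])

```text
time_s: 8.68
tcp_pos: [0.5926, -0.1291, 0.0293]
eef_rot: [-179.3, 1.5, 174.1]
contact_force: [0.5, -0.5, -1.7]
gripper_width: 0.0557
```

Request:
send_rows([
  {"travel": [0.0015,0,0.002],"spin": 0},
  {"travel": [0,0,0.002],"spin": 0},
  {"travel": [0,0,0.001],"spin": 0},
  {"travel": [0,0,0.0005],"spin": 0},
])

```text
time_s: 9.02
tcp_pos: [0.5911, -0.1289, 0.0234]
eef_rot: [-179.3, 1.5, 174.1]
contact_force: [-0.4, -0.3, -1.7]
gripper_width: 0.056
```

Request:
send_rows([
  {"travel": [0,0,0.001],"spin": 0},
  {"travel": [0,0,0.001],"spin": 0},
  {"travel": [0,0,0],"spin": 0},
])

```text
time_s: 9.27
tcp_pos: [0.5912, -0.129, 0.0211]
eef_rot: [-179.3, 1.5, 174.1]
contact_force: [-1.3, 0.9, -1.5]
gripper_width: 0.0561
```

Request:
send_rows([
  {"travel": [0,0,0.001],"spin": 0},
  {"travel": [0,0,0.0005],"spin": 0},
  {"travel": [0,0,0],"spin": 0},
])

```text
time_s: 9.52
tcp_pos: [0.5914, -0.1291, 0.0202]
eef_rot: [-179.3, 1.5, 174.1]
contact_force: [0.6, 0.5, -1.9]
gripper_width: 0.056
```

Request:
send_rows([
  {"travel": [0,0,0.001],"spin": 0},
  {"travel": [0,0,0.0005],"spin": 0},
  {"travel": [0,0,0],"spin": 0},
])

```text
time_s: 9.77
tcp_pos: [0.5917, -0.129, 0.02]
eef_rot: [-179.3, 1.6, 174.1]
contact_force: [0.1, -1.1, -2.1]
gripper_width: 0.056
```

Request:
send_rows([
  {"travel": [0.0005,0,0.0015],"spin": 0},
  {"travel": [0,0,0.001],"spin": 0},
  {"travel": [0,0,0],"spin": 0},
])

```text
time_s: 10.02
tcp_pos: [0.5922, -0.1291, 0.0192]
eef_rot: [-179.3, 1.7, 174.2]
contact_force: [0.5, -0.0, -0.9]
gripper_width: 0.0557
```

Request:
send_rows([
  {"travel": [0.0005,0,0.0015],"spin": 0},
  {"travel": [0,0,0.001],"spin": 0},
  {"travel": [0,0,0],"spin": 0},
])

```text
time_s: 10.27
tcp_pos: [0.5928, -0.1291, 0.0183]
eef_rot: [-179.3, 1.8, 174.2]
contact_force: [-0.7, 0.7, -1.9]
gripper_width: 0.0563
```

Run:
```python
from m import *
for i in range(2):
    s,cal,im,Q=look(["cast"],"w5")
    A=sel(Q,.577,-.13,.012,.02,.08); print("palate/base top z",len(A),np.percentile(A[:,2],[5,50,95]))
    g=im.reshape(-1,3).max(1)<45
    B=Q[g&(np.hypot(Q[:,0]-.55,Q[:,1]+.13)<.04)&(Q[:,2]<.03)]; print("pad z",len(B),np.median(B[:,2]))
```

```text
10.2667 [ 0.59278066 -0.12912205  0.01826821] [-179.29765126    1.83992995  174.21272185] [-0.74660363  0.73449719 -1.94051642] 0.0562945026397477
cast [([0.5875, -0.1274, 0.0146], 0.56)]
palate/base top z 1916 [0.0373919  0.03835102 0.05276814]
pad z 2753 0.0142284540442566
10.3667 [ 0.5928334  -0.12909865  0.01814396] [-179.29927564    1.83766115  174.21134765] [-0.72006623  0.97549031  2.57126726] 0.056350053251763156
cast [([0.5813, -0.1297, 0.0127], 0.7)]
palate/base top z 1911 [0.03727867 0.03826996 0.05275524]
pad z 2790 0.014232016492389185
```

The base top is at 38.3 mm, which means the cast is seated, and the force has turned upward. Releasing.

Request:
send_rows([
  {"travel": [0,0,0],"spin": 0},
  {"travel": [0,0,0],"spin": 0},
  {"travel": [0,0,0],"spin": 0},
  {"travel": [0,0,0],"spin": 0},
], gripper=0.6)

```text
time_s: 10.8
tcp_pos: [0.593, -0.1292, 0.0174]
eef_rot: [-179.3, 1.8, 174.2]
contact_force: [-0.6, -0.2, -0.1]
gripper_width: 0.0695
```

Request:
send_rows([
  {"travel": [0,0,-0.006],"spin": 0},
  {"travel": [0,0,-0.012],"spin": 0},
  {"travel": [0,0,-0.02],"spin": 0},
  {"travel": [0,0,-0.03],"spin": 0},
  {"travel": [0,0,-0.03],"spin": 0},
], gripper=0.9)

```text
time_s: 11.22
tcp_pos: [0.585, -0.1279, 0.1118]
eef_rot: [-179.2, 1.0, 174.1]
contact_force: [0.6, -0.7, 0.7]
gripper_width: 0.0835
```

Request:
send_rows([
  {"travel": [0.01,0,-0.035],"spin": 0},
  {"travel": [0.02,0,-0.035],"spin": 0},
  {"travel": [0.02,0,-0.03],"spin": 0},
  {"travel": [0,0,-0.03],"spin": 0},
  {"travel": [0,0,0],"spin": 0},
])

```text
time_s: 11.63
tcp_pos: [0.5326, -0.1211, 0.2549]
eef_rot: [-179.2, 1.5, 174.2]
contact_force: [1.3, -0.2, 0.7]
gripper_width: 0.0834
```

Run:
```python
from m import *
s,cal,im,Q=look(["cast","pad"],"w6")
A=sel(Q,.587,-.13,.07,.02,.07); print("cast",len(A),cv2.minAreaRect((A[:,:2]*1000).astype(np.float32)),np.percentile(A[:,2],[50,99]))
for c in ("top","scene"):
    im,d=r.capture(c);cal=r.get_calibration(c);Q=cloud(cal,d).reshape(-1,3); cv2.imwrite(f"pics/{c}1.png",im)
    A=sel(Q,.587,-.13,.06,.022,.07); print(c,len(A),cv2.minAreaRect((A[:,:2]*1000).astype(np.float32)))
    for t in ("cast","knob","lens","pad"): print(t,[(np.round(w(cal,x["at"]),4).tolist(),round(x["conf"],2)) for x in r.pinpoint(c,t)[:2]])
    k=sel(Q,.455,.1,.03,.235,.26); k=k[k[:,2]>.246]; print("knob",len(k),k.mean(0) if len(k) else 0)
```

```text
11.6333 [ 0.53259603 -0.12114031  0.2548812 ] [-179.16985468    1.48900919  174.18332739] [ 1.30527442 -0.15141403  0.6907933 ] 0.08344867920052483
cast [([0.5849, -0.1318, 0.0106], 0.64)]
pad []
cast 3004 ((587.937744140625, -128.1831817626953), (56.056488037109375, 66.28355407714844), 84.61041259765625) [0.04092781 0.05497662]
top 0 ((0.0, 0.0), (0.0, 0.0), 0.0)
cast []
knob []
lens []
pad []
knob 0 0
scene 515 ((587.4642944335938, -128.21310424804688), (58.20993423461914, 65.78958892822266), 82.57177734375)
cast [([0.5882, -0.1331, 0.0142], 0.84)]
knob [([0.4557, 0.0981, 0.2334], 0.82), ([0.5145, 0.4223, 0.0026], 0.41)]
lens [([0.5259, 0.0761, 0.199], 0.66)]
pad [([0.5874, -0.1243, 0.0077], 0.78)]
knob 71 [0.45676956 0.10009793 0.25073824]
```

View pics/w6.png

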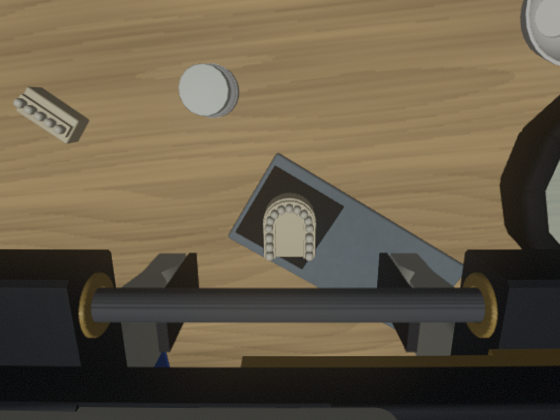

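The cast is upright and centred on the pad (pixel (290,228)), measured at (0.588, -0.128) against a pad centre of (0.587, -0.129). Next is the knob.

Request:
send_rows([
  {"travel": [0,0,-0.015],"spin": 7},
  {"travel": [0,0,-0.015],"spin": 7},
  {"travel": [0.0184,0.0227,0],"spin": 0},
  {"travel": [0.0184,0.0227,0],"spin": 0},
  {"travel": [0.0184,0.0227,0],"spin": 0},
], gripper=1)

```text
time_s: 12.7
tcp_pos: [0.5024, -0.0389, 0.2744]
eef_rot: [-179.2, 0.8, 159.0]
contact_force: [0.6, 0.3, -0.5]
gripper_width: 0.0877
```

Request:
send_rows([
  {"travel": [0.0184,0.0227,0],"spin": 0},
  {"travel": [0.0184,0.0227,0],"spin": 0},
  {"travel": [0.016,0.02,0],"spin": 0},
  {"travel": [0.008,0.01,0],"spin": 0},
  {"travel": [0,0,0],"spin": 0},
])

```text
time_s: 13.12
tcp_pos: [0.4697, 0.0603, 0.2728]
eef_rot: [-179.3, 0.9, 159.1]
contact_force: [0.5, -0.1, 0.2]
gripper_width: 0.0872
```

Run:
```python
from m import *
s,cal,im,Q=look(["knob"],"w7")
k=sel(Q,.456,.1,.03,.247,.256); print(len(k),k.mean(0) if len(k) else 0)
print(tool(s,np.array([.456,.0995,.222])-s["tcp_pos"]),s["joints"])
```

```text
13.1167 [0.46972943 0.06032762 0.27280295] [-179.3162541     0.88655571  159.10508163] [ 0.4668151  -0.06117197  0.23732927] 0.08720435380319337
knob [([0.4587, 0.1009, 0.232], 0.59)]
1393 [0.4560172  0.1000007  0.25082864]
[0.02758041 0.03229855 0.05000037] [  32.18480247   -0.86249972  -20.1730368     1.18610352  -70.70741974
 -143.47707813]
```

Request:
send_rows([
  {"travel": [0.014,0.016,0],"spin": 0},
  {"travel": [0.01,0.012,0],"spin": 0},
  {"travel": [0.0035,0.0045,0],"spin": 0},
  {"travel": [0,0,0],"spin": 0},
])

```text
time_s: 13.55
tcp_pos: [0.4569, 0.0974, 0.2717]
eef_rot: [-179.2, 0.9, 158.9]
contact_force: [0.3, -0.0, 0.1]
gripper_width: 0.0875
```

Request:
send_rows([
  {"travel": [0.0015,0.0015,0.012],"spin": 0},
  {"travel": [0,0,0.012],"spin": 0},
  {"travel": [0,0,0.012],"spin": 0},
  {"travel": [0,0,0.006],"spin": 0},
  {"travel": [0,0,0],"spin": 0},
])

```text
time_s: 13.97
tcp_pos: [0.4587, 0.0948, 0.2288]
eef_rot: [-179.2, 1.0, 158.7]
contact_force: [1.0, 0.4, -0.1]
gripper_width: 0.0877
```

Request:
send_rows([
  {"travel": [0.0043,0.0045,0.004],"spin": 0},
  {"travel": [0,0,0.004],"spin": 0},
  {"travel": [0,0,0.001],"spin": 0},
  {"travel": [0,0,0],"spin": 0},
], gripper=-0.2, squeeze=15)

```text
time_s: 14.3
tcp_pos: [0.4573, 0.0997, 0.2199]
eef_rot: [-179.2, 1.0, 158.6]
contact_force: [-0.2, -1.0, 0.2]
gripper_width: 0.0663
```

Request:
send_rows([
  {"travel": [0,0,0],"spin": 0},
  {"travel": [0,0,0],"spin": 0},
  {"travel": [0,0,0],"spin": 0},
  {"travel": [0,0,0],"spin": 0},
  {"travel": [0,0,0],"spin": 0},
], gripper=-1)

```text
time_s: 14.72
tcp_pos: [0.4579, 0.1002, 0.2211]
eef_rot: [-179.3, 1.1, 158.7]
contact_force: [-0.1, -0.3, -0.5]
gripper_width: 0.0333
```

Request:
send_rows([
  {"travel": [0,0,0],"spin": 0},
  {"travel": [0,0,0],"spin": 0},
  {"travel": [0,0,0],"spin": 0},
])

```text
time_s: 14.97
tcp_pos: [0.4579, 0.1002, 0.2213]
eef_rot: [-179.3, 1.1, 158.7]
contact_force: [0.1, -0.9, -0.6]
gripper_width: 0.0213
```

Request:
send_rows([
  {"travel": [0,-0.005,0],"spin": -1.1},
  {"travel": [0,-0.009,0],"spin": -2},
  {"travel": [-0.0005,-0.013,0],"spin": -3},
  {"travel": [-0.0005,-0.013,0],"spin": -3},
  {"travel": [-0.0005,-0.013,0],"spin": -3},
])

```text
time_s: 15.38
tcp_pos: [0.4454, 0.0502, 0.2213]
eef_rot: [-179.3, 1.0, 171.3]
contact_force: [3.7, -1.0, -4.3]
gripper_width: 0.0214
```

```bash
cat > k.py <<'E'
from m import *
post=np.array([.694,.012]); s=r.get_state(); v=s["tcp_pos"][:2]-post
phi=np.degrees(np.arctan2(v[1],v[0]))%360
print("phi",phi,"rad",np.hypot(*v),"tool-x yaw",s["eef_rot"][2]%360,"z",s["tcp_pos"][2],"F",s["contact_force"],"w",s["gripper_width"],s["eef_rot"])
E
python3 k.py
```

```text
phi 171.27309119002973 rad 0.2515457224051656 tool-x yaw 171.25354076869246 z 0.22131356490232768 F [ 3.72485846 -1.01003642 -4.28728006] w 0.0214208779882241 [-179.25376345    1.02828     171.25354077]
```

Request:
send_rows([
  {"travel": [-0.0006,-0.0176,0],"spin": -4},
  {"travel": [-0.0006,-0.0176,0],"spin": -4},
  {"travel": [-0.0006,-0.0176,0],"spin": -4},
  {"travel": [-0.0006,-0.0176,0],"spin": -4},
  {"travel": [-0.0006,-0.0176,0],"spin": -4},
])

```text
time_s: 15.8
tcp_pos: [0.4485, -0.0385, 0.2214]
eef_rot: [-179.2, 1.0, -167.8]
contact_force: [5.2, 1.3, -6.3]
gripper_width: 0.0217
```

```bash
python3 k.py
```

```text
phi 191.62161250334208 rad 0.2505905234117467 tool-x yaw 192.24936837333323 z 0.2213590120054933 F [ 5.17843574  1.27707466 -6.32245715] w 0.021711548526380273 [-179.16740935    1.01398357 -167.75063163]
```

Request:
send_rows([
  {"travel": [-0.0004,-0.0176,0],"spin": -4},
  {"travel": [-0.0004,-0.0176,0],"spin": -4},
  {"travel": [-0.0004,-0.0176,0],"spin": -4},
  {"travel": [-0.0004,-0.0176,0],"spin": -4},
  {"travel": [-0.0004,-0.0176,0],"spin": -4},
])

```text
time_s: 16.22
tcp_pos: [0.4833, -0.1216, 0.2213]
eef_rot: [-179.0, 1.1, -146.8]
contact_force: [4.3, 4.2, -4.2]
gripper_width: 0.0218
```

```bash
python3 k.py
```

```text
phi 212.36482308637213 rad 0.2494985296729373 tool-x yaw 213.18417564190835 z 0.2213393279061429 F [ 4.28336479  4.22824209 -4.20566815] w 0.021790537738983515 [-179.00971543    1.08120845 -146.81582436]
```

Request:
send_rows([
  {"travel": [-0.0002,-0.0176,0],"spin": -4},
  {"travel": [-0.0002,-0.0176,0],"spin": -4},
  {"travel": [-0.0002,-0.0176,0],"spin": -4},
  {"travel": [0,-0.0132,0],"spin": -3},
  {"travel": [0,-0.0066,0],"spin": -1.5},
])

```text
time_s: 16.63
tcp_pos: [0.5348, -0.1789, 0.2213]
eef_rot: [-178.8, 1.1, -129.5]
contact_force: [-0.3, 1.4, 3.7]
gripper_width: 0.0218
```

Request:
send_rows([
  {"travel": [0,-0.0044,0],"spin": -1},
  {"travel": [0,0,0],"spin": 0},
])

```text
time_s: 16.8
tcp_pos: [0.5399, -0.1829, 0.2213]
eef_rot: [-178.7, 1.0, -128.4]
contact_force: [0.5, -0.3, 2.7]
gripper_width: 0.0219
```

```bash
python3 k.py
python3 - <<'E'
from m import *
for c in ("top","scene"):
    im,d=r.capture(c);cal=r.get_calibration(c);P=cloud(cal,d);Q=P.reshape(-1,3); cv2.imwrite(f"pics/{c}2.png",im)
    for t in ("knob","lens","pad"): print(c,t,[(np.round(w(cal,x["at"]),4).tolist(),round(x["conf"],2)) for x in r.pinpoint(c,t)[:1]])
    A=sel(Q,.587,-.13,.063,.2,.214); print(len(A),cv2.minEnclosingCircle((A[:,:2]*1000).astype(np.float32)) if len(A) else 0)
a=[cv2.resize(cv2.imread(f"pics/{c}2.png")[80:290,150:430],(560,420)) for c in ("top","scene")]
cv2.imwrite("pics/c2.png",cv2.resize(np.hstack(a),(800,300)))
E
```

```text
phi 231.66497882537897 rad 0.24850770218994916 tool-x yaw 231.6368968774919 z 0.22127160584991962 F [ 0.45853854 -0.28176306  2.73853311] w 0.021895730679566468 [-178.73544548    1.03741696 -128.36310312]
top knob []
top lens [([0.4009, 0.3745, -0.0033], 0.51)]
top pad [([0.5879, -0.1339, 0.0138], 0.51)]
60 ((529.6890869140625, -127.52803039550781), 17.568199157714844)
scene knob [([0.5356, -0.1861, 0.2312], 0.93)]
scene lens [([0.5836, -0.1228, 0.1989], 0.97)]
scene pad [([0.5849, -0.1287, 0.0067], 0.56)]
801 ((586.675537109375, -129.67239379882812), 62.75091552734375)
```

View pics/c2.png

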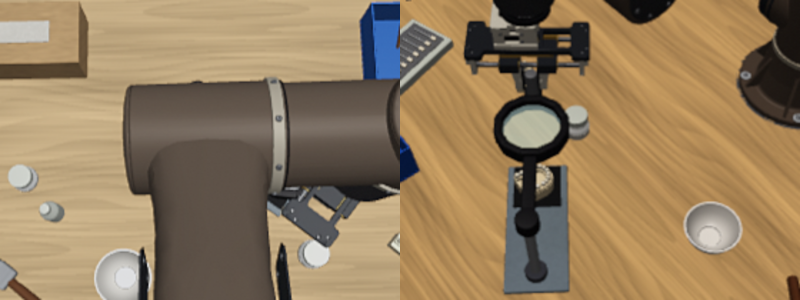

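The lens is near the pad (scene view, ring at about (530,127) in the crop). I'll refine the post axis with a circle fit before the final nudge.

Run:
```python
from m import *
from scipy.optimize import least_squares as ls
p=np.array([(.4579,.1002),(.4454,.0502),(.4485,-.0385),(.4833,-.1216),(.5348,-.1789),(.5399,-.1829)])
f=ls(lambda c:np.hypot(*(p-c).T)-.252,[.694,.012]); c=f.x; print(c,f.fun)
ang=lambda q:np.degrees(np.arctan2(*(np.array(q)-c)[::-1]))%360
print("pad",[ (ang(q),np.hypot(*(np.array(q)-c))) for q in ((.587,-.1288),(.585,-.1309),(.586,-.1291),(.5874,-.1279))],"knob now",ang(p[-1]))
# foot-plate axis and centre from initial clouds
for n in ("scene","top"):
    z=np.load(n+"0.npz");P=cloud(r.get_calibration(n),z["d"]);Q=P.reshape(-1,3)
    A=Q[(np.hypot(Q[:,0]-.63,Q[:,1]+.07)<.17)&(Q[:,2]>.006)&(Q[:,2]<.018)]
    rc=cv2.minAreaRect((A[:,:2]*1000).astype(np.float32)); print(n,rc)
# ring from scene now: fit circle to outer top ring boundary
im,d=r.capture("scene");Q=cloud(r.get_calibration("scene"),d).reshape(-1,3)
A=sel(Q,.587,-.13,.09,.203,.213); 
e=A[np.abs((A[:,:2]-c)@np.array([np.sin(np.radians(231.7)),-np.cos(np.radians(231.7))]))>.02]
h=cv2.convexHull((e[:,:2]*1000).astype(np.float32)).reshape(-1,2)/1000
g=ls(lambda q:np.hypot(*(h-q).T)-.062,[.587,-.13],loss='soft_l1',f_scale=.002); print("ring",g.x,ang(g.x),np.hypot(*(g.x-c)),np.abs(g.fun).mean())
```

```text
[0.69497116 0.01548507] [-2.47430670e-04 -2.60081524e-05  3.14136062e-04  1.84454855e-04
 -1.26304237e-04 -1.99079993e-04]
pad [(np.float64(233.1918177350734), np.float64(0.1802108617669144)), (np.float64(233.08444858351584), np.float64(0.1830908153470483)), (np.float64(232.99532490922428), np.float64(0.18105125813545733)), (np.float64(233.12182740080715), np.float64(0.1792507590939718))] knob now 231.9864158538276
scene ((652.2476196289062, -81.93307495117188), (316.5047302246094, 283.14398193359375), 83.19762420654297)
top ((631.9873657226562, -81.61518859863281), (263.75054931640625, 230.8943634033203), 31.13351821899414)
ring [ 0.58197458 -0.12567867] 231.32396160342716 0.18081877588149364 0.000601365985972886
```

Request:
send_rows([
  {"travel": [0,-0.003,0],"spin": -0.7},
  {"travel": [0,-0.0018,0],"spin": -0.4},
  {"travel": [0,0,0],"spin": 0},
])

```text
time_s: 17.5
tcp_pos: [0.5421, -0.1846, 0.2213]
eef_rot: [-178.8, 1.0, -127.2]
contact_force: [1.1, -0.2, 1.0]
gripper_width: 0.0214
```

```bash
sed -i 's/.694,.012/.69497,.01549/' k.py; python3 k.py
```

```text
phi 232.61839571387773 rad 0.2518254842059828 tool-x yaw 232.83801154627545 z 0.22129175973181756 F [ 1.06859596 -0.17552321  1.04520849] w 0.021351481740170826 [-178.79026712    1.03357539 -127.16198845]
```

Request:
send_rows([
  {"travel": [0,-0.0025,0],"spin": -0.3},
  {"travel": [0,-0.001,0],"spin": 0},
  {"travel": [0,0,0],"spin": 0},
])

```text
time_s: 17.75
tcp_pos: [0.5451, -0.1869, 0.2213]
eef_rot: [-178.8, 1.0, -126.8]
contact_force: [-0.2, 0.7, 1.9]
gripper_width: 0.0218
```

```bash
python3 k.py
```

```text
phi 233.47880596645143 rad 0.2518156550941159 tool-x yaw 233.1836202369786 z 0.22127344679703329 F [-0.20770517  0.68898905  1.8671508 ] w 0.02182165519076771 [-178.81145911    1.01916464 -126.81637976]
```

Within about 0.4°. I'll release, rise clear and check.

Request:
send_rows([
  {"travel": [0,0,0],"spin": 0},
  {"travel": [0,0,0],"spin": 0},
  {"travel": [0,0,0],"spin": 0},
  {"travel": [0,0,0],"spin": 0},
  {"travel": [0,0,0],"spin": 0},
], gripper=0.3)

```text
time_s: 18.17
tcp_pos: [0.5454, -0.1874, 0.221]
eef_rot: [-178.8, 1.0, -126.8]
contact_force: [0.6, -0.3, 1.5]
gripper_width: 0.0497
```

Request:
send_rows([
  {"travel": [0,0,-0.008],"spin": 0},
  {"travel": [0,0,-0.012],"spin": 0},
  {"travel": [0,0,-0.02],"spin": 0},
  {"travel": [0,0,-0.02],"spin": 0},
  {"travel": [0,0,-0.02],"spin": 0},
])

```text
time_s: 18.58
tcp_pos: [0.5405, -0.1872, 0.3007]
eef_rot: [-179.2, 0.7, -126.9]
contact_force: [0.3, 0.2, -0.5]
gripper_width: 0.057
```

Request:
send_rows([
  {"travel": [0.03,0,-0.01],"spin": 0},
  {"travel": [0.03,0,-0.01],"spin": 0},
  {"travel": [0.03,0,0],"spin": 0},
  {"travel": [0.02,0,0],"spin": 0},
  {"travel": [0,0,0],"spin": 0},
])

```text
time_s: 19.0
tcp_pos: [0.4747, -0.2782, 0.3301]
eef_rot: [-178.5, 0.9, -126.5]
contact_force: [0.7, 0.3, 0.4]
gripper_width: 0.0572
```

Run:
```python
from m import *
from scipy.optimize import least_squares as ls
c=np.array([.69497,.01549]); ang=lambda q:np.degrees(np.arctan2(*(np.array(q)[:2]-c)[::-1]))%360
for n in ("scene","top","wrist"):
    s=r.get_state();cal=r.get_calibration(n);im,d=r.capture(n);Q=cloud(cal,d).reshape(-1,3);cv2.imwrite(f"pics/{n}3.png",im)
    for t in ("knob","lens","cast"): print(n,t,[(np.round(w(cal,x["at"]),4).tolist(),round(x["conf"],2),round(ang(w(cal,x["at"])),1)) for x in r.pinpoint(n,t)[:1]])
    k=sel(Q,.543,-.187,.03,.247,.256); print("knobtop",len(k),k.mean(0) if len(k) else 0, ang(k.mean(0)) if len(k) else 0)
print(s["tcp_pos"],s["time_s"],s["gripper_width"])
a=[cv2.imread(f"pics/{n}3.png") for n in ("scene","top")]
cv2.imwrite("pics/c3.png",cv2.resize(np.hstack([a[0][60:330,120:480],a[1][60:330,150:510]]),(800,300)))
```

```text
scene knob [([0.545, -0.191, 0.2323], 0.95, np.float64(234.0))]
scene lens [([0.5845, -0.1291, 0.2], 0.68, np.float64(232.6))]
scene cast [([0.5885, -0.1353, 0.0158], 0.83, np.float64(234.8))]
knobtop 55 [ 0.54443092 -0.18681151  0.25112955] 233.3458752839935
top knob []
top lens []
top cast []
knobtop 0 0 0
wrist knob [([0.5452, -0.1866, 0.2321], 0.81, np.float64(233.4))]
wrist lens []
wrist cast [([0.5837, -0.13, 0.0172], 0.71, np.float64(232.6))]
knobtop 214 [ 0.54051884 -0.19380597  0.2499389 ] 233.57431543566926
[ 0.47683658 -0.27540849  0.32818532] 19.4 0.05686279753252668
```

View pics/c3.png

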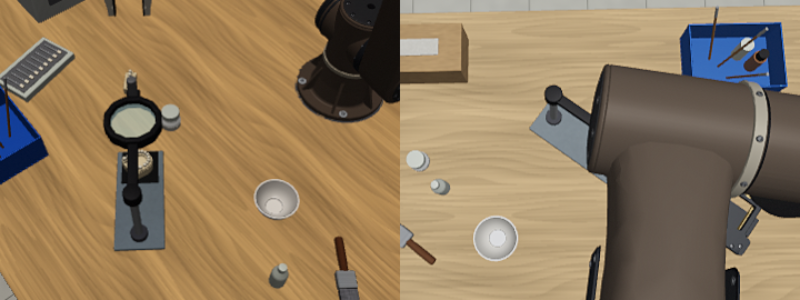

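The head is aligned over the foot plate in the scene view, at 233.3° against the pad direction of 233.1°. The cast is upright on the pad and the gripper is clear.

```bash
python3 -c "
from plant import r
print(r.close_job())"
```

```text
the job is handed in; nothing more can be done
None
```

The job is done and handed in at about 19.4 s of robot time. The cast is upright on the middle of the pad, the lens is centred above it, and the gripper has let go and is clear.

- **Cast:** I gripped it across the flat sides at 8 N and lowered it slowly onto the pad. After release it measured (0.588, -0.128) against a pad centre of about (0.587, -0.129). Before release the base top was at 38 mm, which means it sat flat on the pad.
- **Magnifier:** I pinched the knob and swung it about 73° to a bearing of about 233.3° from the post. The pad lies at about 233.1°, so the lens should be about 1 mm off centre.
- **Other checks:**
  - The scene camera's direct lens reading put it at (0.5845, -0.129), about 2.5 mm from the pad centre.
  - Its reading of the cast's position was about 6 mm off the depth measurements. I trusted the depth outlines, which agreed with each other.
  - The arm blocked the top camera at the end, so it gave no final check.
- **Bystanders:** I did not touch any of them and saw no change in the pictures, but I did not measure them again.

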